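# Catch the food warmer's falling lid and lower it shut

### The arm

A 6-joint arm with a two-finger parallel gripper is mounted at the origin on the work surface. World frame = base frame: x ahead of the robot, y to its left, z up, the work surface at z = 0. Lengths are in m, angles in rad, forces in N, time in s.
With the tool pointing down it reaches from about 0.225 to 0.875 m from the base axis. Payload 3.4 kg.
Tool frame: the origin (TCP) lies at the very end of the fingers, on their centre line; the grasp point (between the pads) lies 19 mm behind it; x points along the fingers, y is the direction in which the jaws open and shut, and the axes are right-handed (so a half turn about x gives the same grasp; the last joint's range is limited). The gripper opens to 85 mm and grips with 20 to 120 N. Pads are 22 mm wide; open, the fingers measure 114 mm over their backs; the gripper's body (76 mm by 85 mm) begins 54 mm behind the grasp point. The pads swing forward as they close: fully open they stand 13 mm farther back than shut.
Start: joints at [-1.287, 0.276, 1.505, -0, 1.361, -0.121], TCP at [0.226, -0.529, 0.205] pointing down, gripper open.
Joint ranges: [-2.89, 2.89], [-0.75, 2.08], [0.22, 2.7], [-1.18, 4.32], [0.11, 2.71], [-2.7, 2.7]. Speed limits (rad/s): [2.57, 2.57, 3.14, 3.14, 3.14, 3.14].

### API

Orientations are given as a unit quaternion [w, x, y, z].
In Python, from rig import manip gives the robot as it stands. The module is installed in compiled form; this text tells all that it offers.
- The arm moves only by the tool play_rows, never from a script. Its argument "plan" is a list that holds one entry, the list of rows, each a list of 5 numbers: the closure, from 0 (fully open) to 1 (shut), then the shift along the tool's x, y, z in m, then the turn about the tool's x in degrees. A call has 1 to 12 rows; each row is the pose to reach, as a shift and turn from the pose measured when the call began, along the tool's axes at that moment; what a row does not reach only later rows make up. A row lasts 1/10 s, in which the tool goes at most 50 mm and 8.59 degrees, less where a joint would pass 70% of its speed; a pose out of reach is approached as far as the arm can. A call with a gripper value outside its range is refused whole. The fingers move at their own pace and stop on an object; "grip_force" is the grip in N (left out, the last holds). Time passes only in rows, so rows that repeat a pose let the fingers close. It gives the time, the measured TCP pose, the force and the opening at its end, in the units of the state.
- manip.get_state(): the state, without advancing time (a new reading comes with each control period).
- manip.get_image(name): name is "side" or "top" or "wrist"; returns (picture, depth): 480x640x3 uint8, red, green, blue; 480x640 float32, m along the optical axis (not along the pixel's ray), 0 where there is no reading.
- manip.camera_params(name): a dict with "intrinsics" (3x3 intrinsics, pixels), "R" (3x3) and "t" (3): a world point X has camera coordinates R X + t; the wrist camera has in their place "mount" (4x4, takes a point from camera to tool coordinates, whose origin is the TCP and whose axes are the tool frame's). Camera axes: x right, y down, z forward; pixel columns grow to the right and rows downward; lengths in m; the calibration is good to about 2 mm. The wrist camera is an equidistant fisheye: a pixel r from the principal point sees the ray r / f radians off the axis. A picture is of the moment at which its call begins: read the wrist's pose just before it. camera_params takes no time and is no camera call.
- manip.sign_off(): hands the job in, once; it reports no verdict.
The state is a dict: "clock": time; "qpos": joint angles; "qd": joint speeds; "effort": joint torques, N m; "position": TCP position; "ee_rot": TCP orientation; "contact_force": force on the tool from outside, world axes, zero at the start; "moment": the same for the moment, N m; "width": finger opening in m.
Only numpy, scipy, OpenCV 4.12 (cv2) and the standard library are available. Lean on these libraries where they do the work, as an engineer would, in place of code of your own. Each camera call takes 0.05 s, during which the arm holds its last target.

### The job

The lid of the food warmer is standing open. With the fingers, tip it forward from behind so that it starts to fall, catch its underside on the outside of the fingers and stop it while it is still well open, then lower it gently until it is fully shut, without letting it drop onto the rim, and move clear. Only touch the lid, never pinch or press it hard, and leave the bottles, tongs and mug where they are.

Things in the scene. Friction and masses are not known exactly. Their poses are not given: they have to be found in the camera images.
- warmer: Fixed open-topped steel food warmer, 170 mm deep (its x), 260 mm wide (its y), rim 90 mm above the table; small loop handles stand 27 mm out from its two sides, 60 mm up, and a dial 12 mm out from its front. Origin: centre of its underside on the table. Its -x axis points out of its front, which faces the robot's left (+y of the world, within about 20 degrees); its +x side carries the hinge.
- lid (a joint): Lid angle in rad: 0 fully shut (level on the rim), 1.57 upright, 1.8 the open stop. The hinge lies along the warmer's y axis. Friction holds the lid between about 1.4 and 1.75 (it starts there, leaning back, away from the front); pushed below about 1.3 it falls shut by itself towards the front, damped: some 0.1 rad/s at 1.2, 0.3 at 0.8, 0.45 to 0.7 near shut, 4 to 6 s in all.
- lid_hinge (a point): Middle of the hinge line, at the warmer's back rim: 85 mm towards the warmer's +x from its origin, 90 mm above the table. The lid is 260 mm wide and 10 mm thick: two 5 mm sheets, the underside one (lid_c0) full size, the top one (lid_c1) 8 mm short of the free edge. It weighs 0.4 kg (give or take 15 %): holding it up at its free edge takes up to about 2 N.
- lid_edge (a point): Middle of the lid's free edge, on its underside (the face towards the front when open), 205 mm from the hinge line. With the lid shut it sticks out 35 mm past the warmer's front as a lip, 90 mm above the table, that can be supported from below. Its -x axis runs from hinge to free edge.
- bottle_a: Loose red-brown sauce bottle, 60 mm wide, 178 mm high, beside the warmer, at its +y side; leave it. Origin: centre of its underside.
- bottle_b: Loose dark brown sauce bottle, 60 mm wide, 178 mm high, behind the warmer's hinge; leave it. Origin: centre of its underside.
- tongs: Loose steel tongs lying flat, 220 mm long (its x), 60 mm wide, 13 mm high, farther behind the hinge; leave them. Origin: underneath their middle.
- mug: Loose white mug, 80 mm wide, 90 mm high, handle towards its +y, behind the warmer's hinge; leave it. Origin: centre of its underside.

How it is judged:
By the outcome, as a careful person would: the job done as asked, in the order asked, and still so for the second after the job is handed in, with the robot touching nothing.
It also fails if it takes over 58 s, if anything falls off the work surface, if the arm or the gripper's body presses on something with over 40 N, if the wrist force passes 120 N, or if a joint passes its speed limit or range.

## Working session

There is one attempt and no reset: what is moved stays moved. The work goes in short steps, Python scripts to look and compute and a tool call to move; the robot and the scene stay as the last step left them, time stands still between calls to the robot, and variables do not carry over. Pictures are saved under pics/ and viewed, and the job is handed in when it is done.

Besides the shell and the picture viewer there is one more tool, called after "Emit:" as a command line: name --argument value ..., lists and objects as JSON in quotes. play_rows: Moves the arm, as the interface text tells. Its arguments: {"type":"object","properties":{"plan":{"type":"array","items":{"type":"array","items":{"type":"array","items":{"type":"number"}}}},"grip_force":{"type":"number"}},"required":["plan"]}

```bash
mkdir -p pics; cat > h.py <<'E'
import numpy as np, cv2
from rig import manip
from scipy.spatial.transform import Rotation as R
def save(n,img): cv2.imwrite('pics/'+n+'.png',img[:,:,::-1])
def rot(q): return R.from_quat([q[1],q[2],q[3],q[0]]).as_matrix()
def cloud(name,depth):
    p=manip.camera_params(name);K=np.array(p['intrinsics']);Rm=np.array(p['R']);t=np.array(p['t'])
    v,u=np.mgrid[0:480,0:640];d=depth
    X=np.stack([(u-K[0,2])/K[0,0]*d,(v-K[1,2])/K[1,1]*d,d],-1)
    return (X-t)@Rm
E
python3 - <<'E'
from h import *
s=manip.get_state();print(s)
for n in ['side','top']:
    im,d=manip.get_image(n);save(n+'0',im);np.save(n+'0.npy',d);print(n,manip.camera_params(n))
print(manip.camera_params('wrist'))
E
```

```text
{'clock': 0.0, 'qpos': array([-1.28698625e+00,  2.76579881e-01,  1.50614027e+00, -9.75573817e-06,
        1.36070124e+00, -1.21026305e-01]), 'qd': array([ 0.00165664, -0.0010805 ,  0.00065961, -0.00019412,  0.00054559,
       -0.00083918]), 'effort': array([-1.93824548e-03, -4.16782665e+01, -2.45806861e+01, -6.32837673e-04,
        1.11604683e-02,  1.15498770e-05]), 'position': array([ 0.22628762, -0.52796693,  0.20394553]), 'ee_rot': array([-0.14151236, -0.69261363, -0.14280065,  0.69272548]), 'contact_force': array([ 0.24742567,  0.62710341, -0.77053596]), 'moment': array([-0.01880355, -0.00475034, -0.00275509]), 'width': 0.08541894350896861}
side {'intrinsics': array([[525.00199773,   0.        , 307.93209971],
       [  0.        , 525.00199773, 243.69375058],
       [  0.        ,   0.        ,   1.        ]]), 'R': array([[-0.2552874 ,  0.96682118, -0.0092272 ],
       [ 0.82652064,  0.21326951, -0.52094121],
       [-0.50168911, -0.1406162 , -0.85354269]]), 't': array([ 0.22983858, -0.43632883,  1.2967989 ])}
top {'intrinsics': array([[466.52202082,   0.        , 313.56952218],
       [  0.        , 466.52202082, 239.27467597],
       [  0.        ,   0.        ,   1.        ]]), 'R': array([[ 0.09595303, -0.99537237,  0.00518242],
       [-0.9657115 , -0.09435302, -0.24186527],
       [ 0.24123499,  0.01820298, -0.970296  ]]), 't': array([-0.12254352,  0.59671098,  0.86963474])}
{'intrinsics': array([[371.64829954,   0.        , 318.41242558],
       [  0.        , 371.64829954, 236.33542039],
       [  0.        ,   0.        ,   1.        ]]), 'mount': array([[-2.11098682e-04, -3.11558584e-01,  9.50226922e-01,
        -1.68649311e-01],
       [ 9.99999466e-01,  8.95712071e-04,  5.15840314e-04,
        -5.99986859e-04],
       [-1.01184420e-03,  9.50226524e-01,  3.11558229e-01,
        -8.12334626e-02],
       [ 0.00000000e+00,  0.00000000e+00,  0.00000000e+00,
         1.00000000e+00]])}
```

View pics/side0.png

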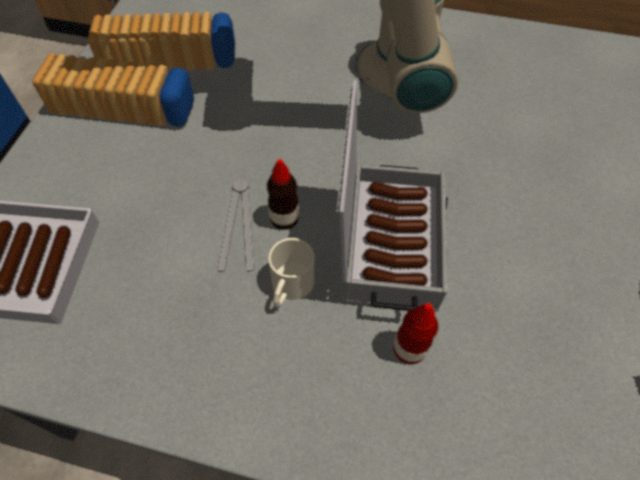

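View pics/top0.png

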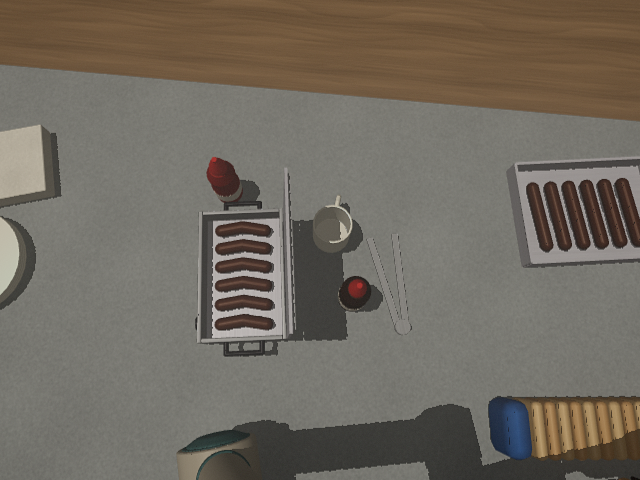

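```bash
python3 - <<'E'
from h import *
for n,pts in [('side',dict(fl=(440,298),bl=(352,285),fr=(441,172),br=(360,168),lidtopnear=(344,205),lidtopfar=(354,90),mug=(292,255),mughandle=(278,298),bb=(281,168),bbb=(285,215),ba=(428,310),tong=(240,187),tonga=(221,268),tongb=(250,268))),
 ('top',dict(fl=(201,214),fr=(199,341),bl=(280,212),br=(284,340),lidA=(287,170),lidB=(292,334),mug=(332,228),mh=(338,200),bb=(356,289),ba=(215,160),tong=(403,328),t1=(371,240),t2=(396,236)))]:
    d=np.load(n+'0.npy');C=cloud(n,d)
    for k,(u,v) in pts.items():print(n,k,C[v,u].round(3))
    np.save(n+'C.npy',C)
# rim points
for n in ['top','side']:
    C=np.load(n+'C.npy').reshape(-1,3)
    m=(abs(C[:,2]-.09)<.006)&(C[:,0]>.2)&(C[:,0]<.75)&(C[:,1]>-.2)&(C[:,1]<.4)
    P=C[m];print(n,m.sum(),P.min(0),P.max(0))
    m=(C[:,2]>.13)&(C[:,0]>.2)&(C[:,0]<.75)&(C[:,1]>-.12)&(C[:,1]<.35)
    P=C[m];print('high',m.sum(),P.min(0),P.max(0))
    np.save(n+'high.npy',P)
E
```

```text
side fl [0.638 0.165 0.063]
side bl [0.66  0.015 0.08 ]
side fr [0.383 0.129 0.089]
side br [ 0.41  -0.024  0.086]
side lidtopnear [ 0.643 -0.013  0.281]
side lidtopfar [ 0.43  -0.046  0.295]
side mug [ 0.602 -0.109  0.033]
side mughandle [ 0.706 -0.104  0.06 ]
side bb [ 0.514 -0.149  0.17 ]
side bbb [ 0.532 -0.142  0.053]
side ba [0.72  0.136 0.175]
side tong [ 0.462 -0.262  0.014]
side tonga [ 0.65  -0.237  0.008]
side tongb [ 0.634 -0.185  0.004]
top fl [0.633 0.167 0.086]
top fr [0.384 0.131 0.089]
top bl [0.652 0.008 0.087]
top br [ 0.404 -0.024  0.017]
top lidA [0.779 0.012 0.001]
top lidB [ 0.412 -0.044  0.14 ]
top mug [ 0.652 -0.101  0.006]
top mh [ 0.692 -0.106  0.078]
top bb [ 0.499 -0.149  0.17 ]
top ba [0.714 0.132 0.176]
top tong [ 0.451 -0.265  0.011]
top t1 [ 0.633 -0.187  0.005]
top t2 [ 0.648 -0.241  0.004]
top 2097 [ 0.38227989 -0.14312145  0.08400942] [0.71784381 0.17080464 0.09595528]
high 5859 [ 0.20001451 -0.08150489  0.13001516] [0.73204771 0.15505117 0.98876185]
side 2748 [ 0.2043139  -0.17774144  0.08400469] [0.74239797 0.17022749 0.09597329]
high 7265 [ 0.20002903 -0.05498418  0.13000279] [0.73710343 0.15399027 0.3310117 ]
```

```bash
python3 - <<'E'
from h import *
s=manip.get_state()
im,d=manip.get_image('wrist');save('w0',im);np.save('w0.npy',d)
P=np.vstack([np.load('tophigh.npy'),np.load('sidehigh.npy')])
# rim front line & lid
th=np.arctan2(.036,.249)
for n in ['top','side']:
    P=np.load(n+'high.npy');
    m=(P[:,2]<.32)&(P[:,1]<.03)&(P[:,1]>-.07)&(P[:,0]>.36)&(P[:,0]<.68)
    Q=P[m];c=Q.mean(0)
    for it in range(5):
        c=Q.mean(0);n_=np.linalg.svd(Q-c,full_matrices=False)[2][2]
        r=(Q-c)@n_;Q=Q[abs(r)<max(.004,2.5*r.std())]
    n_*=np.sign(n_[1])
    print(n,len(Q),c.round(4),n_.round(4),'yaw',np.degrees(np.arctan2(-n_[0],n_[1])),'tilt',np.arcsin(n_[2]),Q.min(0),Q.max(0),r.std())
    C=np.load(n+'C.npy').reshape(-1,3)
    m=(abs(C[:,2]-.09)<.005)&(C[:,0]>.37)&(C[:,0]<.67)&(C[:,1]>-.07)&(C[:,1]<.19)
    Q=C[m][:,:2].astype(np.float32);b=cv2.minAreaRect(Q);print(b)
E
```

```text
top 1375 [ 0.5284 -0.0312  0.2725] [-0.1401  0.9845  0.1055] yaw 8.101043515876682 tilt 0.10573609705812527 [ 0.40534194 -0.05413292  0.13017051] [ 0.66362512 -0.00170387  0.29731693] 0.002984446797245014
((0.526185154914856, 0.034023404121398926), (0.26036110520362854, 0.24335089325904846), 7.9325270652771)
side 2032 [ 0.5661 -0.0244  0.248 ] [-0.1328  0.9867  0.0933] yaw 7.666093564828532 tilt 0.0934452243802531 [ 0.40561923 -0.0548367   0.13013436] [ 6.65790648e-01 -6.43391829e-04  2.97913561e-01] 0.0029854411868689354
((0.5266377925872803, 0.0341373085975647), (0.26267170906066895, 0.2415570765733719), 7.774007320404053)
```

View pics/w0.png

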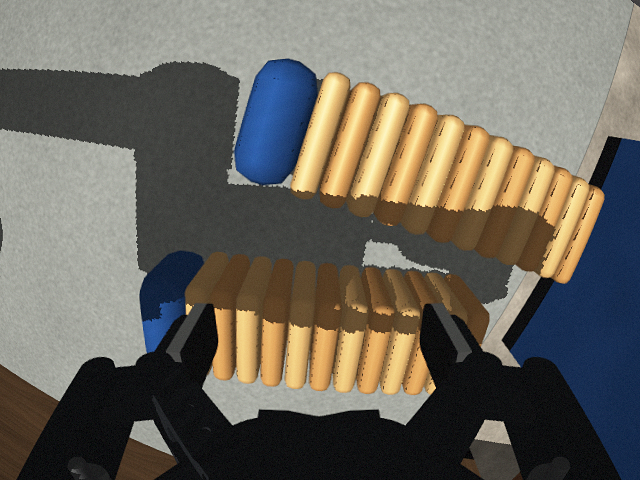

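```bash
python3 - <<'E'
from h import *
d=np.load('w0.npy');p=manip.camera_params('wrist');K=p['intrinsics'];M=p['mount']
v,u=np.mgrid[0:480,0:640];x=(u-K[0,2])/K[0,0];y=(v-K[1,2])/K[1,1];r=np.hypot(x,y)
t=np.tan(r)/np.maximum(r,1e-9)
X=np.stack([x*t*d,y*t*d,d],-1);X[r>1.5]=np.nan
T=X@M[:3,:3].T+M[:3,3]
m=(d>0)&(d<.2)&(T[...,0]<.003)&(T[...,0]>-.16)
Q=T[m];print(len(Q))
for lo in np.arange(-.16,.005,.01):
    q=Q[(Q[:,0]>=lo)&(Q[:,0]<lo+.01)]
    if len(q)>5: print(round(lo,3),len(q),'y',np.percentile(q[:,1],[0.5,99.5]).round(3),'minabs y',abs(q[:,1]).min().round(3),'z',q[:,2].min().round(3),q[:,2].max().round(3))
for v_,u_ in [(365,100),(360,130),(310,205),(350,175),(420,60),(370,180),(305,440),(440,70)]: print(u_,v_,T[v_,u_].round(4),d[v_,u_])
E
```

```text
52905
-0.14 1471 y [-0.07   0.069] minabs y 0.054 z -0.016 -0.01
-0.13 10379 y [-0.07   0.069] minabs y 0.0 z -0.023 -0.004
-0.12 12432 y [-0.071  0.07 ] minabs y 0.0 z -0.022 0.011
-0.11 11199 y [-0.072  0.071] minabs y 0.0 z -0.02 0.013
-0.1 8262 y [-0.074  0.072] minabs y 0.002 z -0.019 0.012
-0.09 2885 y [-0.073  0.072] minabs y 0.038 z -0.016 0.013
-0.08 1667 y [-0.056  0.055] minabs y 0.042 z -0.014 0.006
-0.07 1896 y [-0.056  0.056] minabs y 0.042 z -0.013 0.01
-0.06 1626 y [-0.057  0.056] minabs y 0.042 z -0.014 0.01
-0.05 1055 y [-0.055  0.054] minabs y 0.041 z -0.013 0.01
-0.04 33 y [-0.043  0.043] minabs y 0.042 z -0.01 0.004
100 365 [-0.0922 -0.0656 -0.0157] 0.09305321
130 360 [ 0.2054 -0.2609  0.2217] 0.4496413
205 310 [-0.0479 -0.0441 -0.0118] 0.13634796
175 350 [-0.0758 -0.0466 -0.0123] 0.10969086
60 420 [-0.1145 -0.0685 -0.0126] 0.07281208
180 370 [-0.0873 -0.0408 -0.0136] 0.09831318
440 305 [-0.0454  0.0471 -0.0126] 0.13850175
70 440 [-0.1208 -0.0609 -0.0134] 0.066613056
```

```bash
cat >> h.py <<'E'
def wcloud(d):
    p=manip.camera_params('wrist');K=p['intrinsics'];M=p['mount']
    v,u=np.mgrid[0:480,0:640];x=(u-K[0,2])/K[0,0];y=(v-K[1,2])/K[1,1];r=np.hypot(x,y)
    t=np.tan(r)/np.maximum(r,1e-9)
    X=np.stack([x*t*d,y*t*d,d],-1);X[r>1.5]=np.nan
    return X@M[:3,:3].T+M[:3,3]
E
python3 - <<'E'
from h import *
T=wcloud(np.load('w0.npy'))
for u,v in [(50,50),(60,200),(200,30),(400,60),(100,250),(380,250)]: print(u,v,T[v,u].round(3))
for v in range(300,480,10): print(v,T[v,200].round(3),T[v,320].round(3), T[v,100].round(3))
E
```

```text
50 50 [ 0.206 -0.32  -0.191]
60 200 [ 0.205 -0.318 -0.005]
200 30 [ 0.203 -0.12  -0.179]
400 60 [ 0.203  0.08  -0.143]
100 250 [ 0.204 -0.266  0.059]
380 250 [0.203 0.066 0.056]
300 [ 0.105 -0.102  0.066] [0.114 0.001 0.069] [ 0.205 -0.283  0.128]
310 [-0.049 -0.046 -0.012] [0.104 0.001 0.073] [ 0.204 -0.287  0.143]
320 [-0.056 -0.044 -0.012] [0.103 0.001 0.082] [ 0.205 -0.292  0.159]
330 [-0.059 -0.043 -0.01 ] [0.104 0.001 0.093] [ 0.205 -0.298  0.176]
340 [-0.06  -0.044 -0.006] [0.104 0.001 0.103] [ 0.205 -0.303  0.193]
350 [-0.062 -0.043 -0.003] [0.102 0.001 0.113] [ 0.205 -0.308  0.21 ]
360 [-0.064 -0.043  0.   ] [0.102 0.001 0.125] [-0.088 -0.068 -0.015]
370 [-0.067 -0.043  0.003] [0.102 0.001 0.136] [-0.092 -0.067 -0.013]
380 [-0.067 -0.044  0.007] [0.102 0.001 0.148] [-0.096 -0.064 -0.013]
390 [-0.101 -0.03  -0.019] [0.104 0.001 0.163] [-0.101 -0.062 -0.014]
400 [-0.104 -0.029 -0.019] [0.204 0.002 0.271] [-0.103 -0.061 -0.012]
410 [-0.108 -0.028 -0.018] [0.205 0.002 0.291] [-0.105 -0.061 -0.01 ]
420 [-0.11  -0.028 -0.018] [-0.102 -0.    -0.012] [-0.095 -0.073  0.007]
430 [-0.114 -0.027 -0.018] [-0.106 -0.    -0.012] [-0.108 -0.061 -0.005]
440 [-0.117 -0.026 -0.019] [-0.11  -0.    -0.013] [-0.112 -0.059 -0.005]
450 [-0.12  -0.025 -0.019] [-0.113 -0.    -0.013] [-0.114 -0.059 -0.003]
460 [-0.124 -0.024 -0.021] [-0.116 -0.    -0.012] [-0.116 -0.059 -0.001]
470 [-0.125 -0.024 -0.018] [-0.119 -0.    -0.013] [-0.122 -0.054 -0.006]
```

```bash
cat >> h.py <<'E'
YAW=np.radians(7.9)
f=np.array([-np.sin(YAW),np.cos(YAW),0]);w=np.array([np.cos(YAW),np.sin(YAW),0]);H=np.array([.532,-.019,.09])
def toW(a,b,z): return H+a*f+b*w+np.array([0,0,z])-np.array([0,0,.09])  # a fwd from hinge, b along width, z world
def loc(p): q=np.asarray(p)-H; return np.array([q@f,q@w,p[2]]).round(4)
def turn_needed(Rm):
    y=Rm[:,1]; d=-f
    return -np.degrees(np.arctan2(y[0]*d[1]-y[1]*d[0], y[:2]@d[:2]))
def sh(targets):
    s=manip.get_state();Rm=rot(s['ee_rot']);p=s['position']
    print('clk',s['clock'],'pos',p.round(4),'loc',loc(p),'F',s['contact_force'].round(2),'w',round(s['width'],4),'turn',turn_needed(Rm).round(2),'xax',Rm[:,0].round(4))
    for t in targets: print(t,(Rm.T@(toW(*t)-p)).round(4))
E
python3 - <<'E'
from h import *
# warmer corners check
for a,b in [(.17,.13),(.17,-.13),(0,.13),(0,-.13)]: print(toW(a,b,.09).round(3))
for P in [(.64,-.105,.09),(.51,-.149,.178),(.72,.135,.178)]: print(loc(np.array(P)))
sh([(-.12,-.02,.33),(-.12,-.02,.25)])
E
```

```text
[0.637 0.167 0.09 ]
[0.38  0.132 0.09 ]
[ 0.661 -0.001  0.09 ]
[ 0.403 -0.037  0.09 ]
[-0.1     0.0952  0.09  ]
[-0.1257 -0.0397  0.178 ]
[0.1267 0.2074 0.178 ]
clk 0.15 pos [ 0.2263 -0.5281  0.2041] loc [-0.4623 -0.3728  0.2041] F [-0.5  -0.99  0.09] w 0.0855 turn 15.29 xax [-4.0e-04  1.4e-03 -1.0e+00]
(-0.12, -0.02, 0.33) [-0.1255 -0.2373 -0.4306]
(-0.12, -0.02, 0.25) [-0.0455 -0.2372 -0.4306]
```

Emit:
play_rows --plan '[[[1,-0.04,0,0,0],[1,-0.09,0,0,4],[1,-0.125,-0.01,-0.02,8],[1,-0.125,-0.035,-0.06,12],[1,-0.125,-0.06,-0.1,15.3],[1,-0.125,-0.085,-0.145,15.3],[1,-0.125,-0.11,-0.19,15.3],[1,-0.125,-0.135,-0.235,15.3],[1,-0.125,-0.16,-0.28,15.3],[1,-0.125,-0.185,-0.32,15.3],[1,-0.125,-0.21,-0.36,15.3],[1,-0.125,-0.22,-0.39,15.3]]]' --grip_force 20

```text
clock: 1.35
position: [0.499, -0.1689, 0.3296]
ee_rot: [0.049, 0.705, 0.051, -0.705]
contact_force: [0.3, -0.8, -0.6]
width: 0.0001
```

```bash
python3 - <<'E'
from h import *
sh([(-.12,-.02,.33),(-.10,-.02,.25),(-.10,-.05,.25)])
for n in ['wrist','side','top']:
    im,d=manip.get_image(n);save(n+'1',im);np.save(n+'1.npy',d)
T=wcloud(np.load('wrist1.npy'))
d=np.load('wrist1.npy')
m=(d>0)&(d<.2)&(T[...,0]<.01)&(T[...,0]>-.16);Q=T[m]
for lo in np.arange(-.16,.01,.01):
    q=Q[(Q[:,0]>=lo)&(Q[:,0]<lo+.01)]
    if len(q)>5: print(round(lo,3),len(q),'y',np.percentile(q[:,1],[0.5,99.5]).round(3),'z',q[:,2].min().round(3),q[:,2].max().round(3))
E
```

```text
clk 1.35 pos [ 0.499  -0.1689  0.3296] loc [-0.1439 -0.0532  0.3296] F [ 0.34 -0.81 -0.65] w 0.0001 turn 0.16 xax [-2.0e-04  2.7e-03 -1.0e+00]
(-0.12, -0.02, 0.33) [-0.0003 -0.0238 -0.0333]
(-0.1, -0.02, 0.25) [ 0.0797 -0.0436 -0.0333]
(-0.1, -0.05, 0.25) [ 0.0797 -0.0437 -0.0033]
-0.13 7289 y [-0.057  0.055] z -0.023 0.002
-0.12 14975 y [-0.061  0.059] z -0.022 0.005
-0.11 10321 y [-0.058  0.056] z -0.02 0.01
-0.1 7673 y [-0.05   0.048] z -0.02 0.01
-0.09 7134 y [-0.042  0.041] z -0.017 0.009
-0.08 4265 y [-0.035  0.034] z -0.016 0.011
-0.07 1312 y [-0.021  0.019] z -0.015 0.01
-0.06 961 y [-0.014  0.013] z -0.013 -0.007
-0.05 899 y [-0.014  0.013] z -0.013 -0.007
-0.04 635 y [-0.014  0.012] z -0.013 -0.007
-0.03 6 y [-0.005  0.004] z -0.012 -0.011
```

View pics/side1.png

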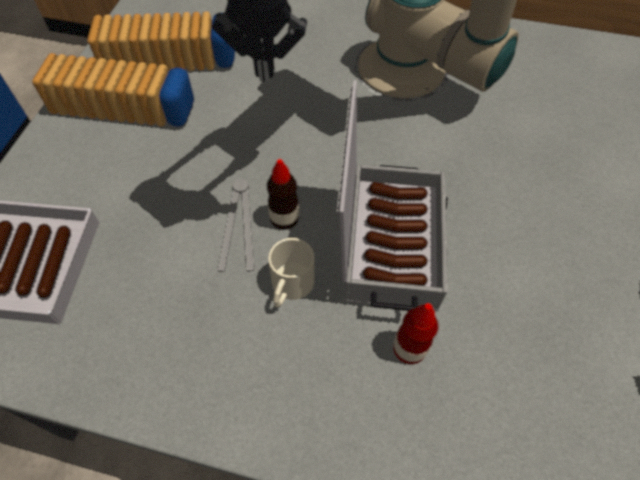

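View pics/wrist1.png

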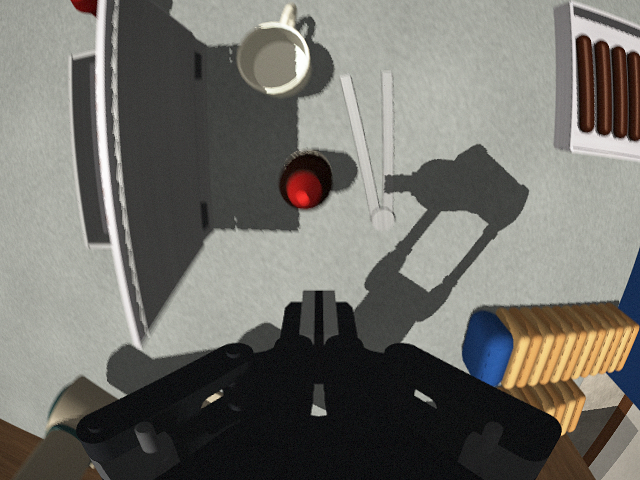

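View pics/top1.png

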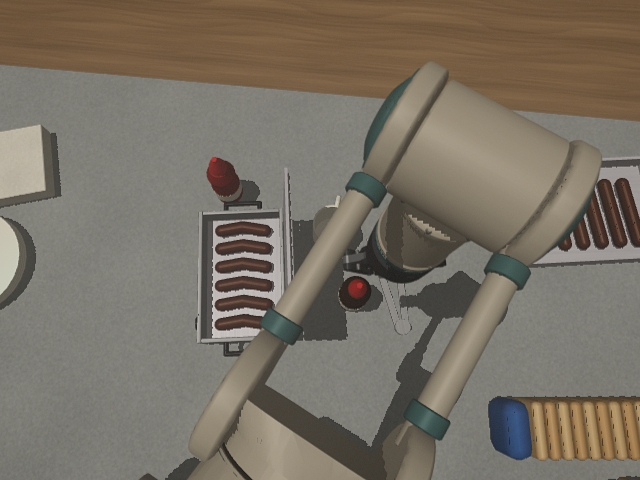

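```bash
python3 - <<'E'
from h import *
s=manip.get_state();Rm=rot(s['ee_rot'])
for n in ['side','top']:
    p=manip.camera_params(n);d=np.load(n+'1.npy')
    for x in [0,-.02,-.04]:
        X=s['position']+Rm@[x,0,0];c=p['R']@X+p['t'];q=p['intrinsics']@c;q=q/q[2];print(n,x,q[:2].round(1),c[2])
C=cloud('side',np.load('side1.npy'))
for u,v in [(262,60),(263,70),(266,75),(268,75),(257,60)]: print(u,v,C[v,u].round(3))
E
```

```text
side 0 [264.1  89.6] 0.7898059082188852
side -0.02 [263.   79.2] 0.7727246259712134
side -0.04 [261.8  68.2] 0.7556433437235416
top 0 [381.5 275.2] 0.667760294241915
top -0.02 [383.7 272.8] 0.6483611142458432
top -0.04 [385.9 270.2] 0.6289619342497715
262 60 [ 0.508 -0.166  0.392]
263 70 [ 0.511 -0.165  0.377]
266 75 [ 0.512 -0.161  0.369]
268 75 [ 0.506 -0.16   0.365]
257 60 [ 0.515 -0.171  0.396]
```

Emit:
play_rows --plan '[[[1,0.02,-0.02,0,0.2],[1,0.06,-0.035,0,0.2],[1,0.1,-0.05,0,0.2],[1,0.1,-0.07,0,0.2],[1,0.1,-0.085,0,0.2],[1,0.1,-0.085,0,0.2]]]'

```text
clock: 2.1
position: [0.4865, -0.0863, 0.2298]
ee_rot: [-0.048, -0.705, -0.05, 0.706]
contact_force: [0.0, -0.7, 1.4]
width: -0.0001
```

```bash
python3 - <<'E'
from h import *
sh([(.035,-.05,.23)])
for n in ['wrist','side']:
    im,d=manip.get_image(n);save(n+'2',im);np.save(n+'2.npy',d)
s=manip.get_state();Rm=rot(s['ee_rot'])
W=wcloud(np.load('wrist2.npy'))@Rm.T+s['position'];L=np.stack([(W-H)@f,(W-H)@w,W[...,2]],-1)
m=(abs(L[...,0]+.03)<.04)&(abs(L[...,1])<.13)&(L[...,2]>.15)&(L[...,2]<.31)
Q=L[m];print(len(Q))
for z in np.arange(.15,.31,.01):
    q=Q[abs(Q[:,2]-z)<.005]
    if len(q): print(round(z,2),len(q),np.percentile(q[:,0],[5,50,95]).round(4))
E
```

```text
clk 2.1 pos [ 0.4865 -0.0863  0.2298] loc [-0.0604 -0.0543  0.2298] F [ 0.03 -0.66  1.37] w -0.0001 turn 0.05 xax [-6.0e-04  1.4e-03 -1.0e+00]
(0.035, -0.05, 0.23) [-0.     -0.0954 -0.0044]
38075
0.15 314 [-0.0117 -0.0111 -0.0106]
0.16 637 [-0.0122 -0.0116 -0.011 ]
0.17 728 [-0.013  -0.0123 -0.0117]
0.18 829 [-0.0137 -0.013  -0.0124]
0.19 913 [-0.0143 -0.0136 -0.0131]
0.2 999 [-0.0149 -0.0143 -0.0137]
0.21 1078 [-0.0156 -0.015  -0.0144]
0.22 1246 [-0.0162 -0.0157 -0.0151]
0.23 1319 [-0.0169 -0.0163 -0.0158]
0.24 1520 [-0.0176 -0.017  -0.0165]
0.25 1712 [-0.0183 -0.0177 -0.0172]
0.26 2189 [-0.0594 -0.0184 -0.0179]
0.27 2943 [-0.0649 -0.0191 -0.0185]
0.28 3550 [-0.0648 -0.0198 -0.0192]
0.29 12716 [-0.0607 -0.0158 -0.0116]
0.3 3863 [-0.0663 -0.0154 -0.0113]
```

View pics/wrist2.png

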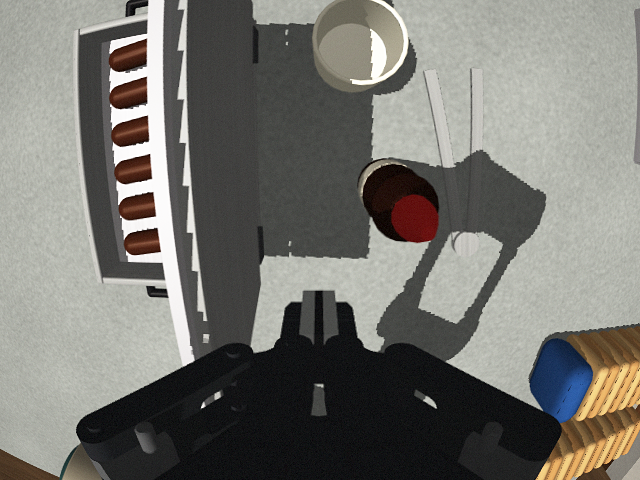

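View pics/side2.png

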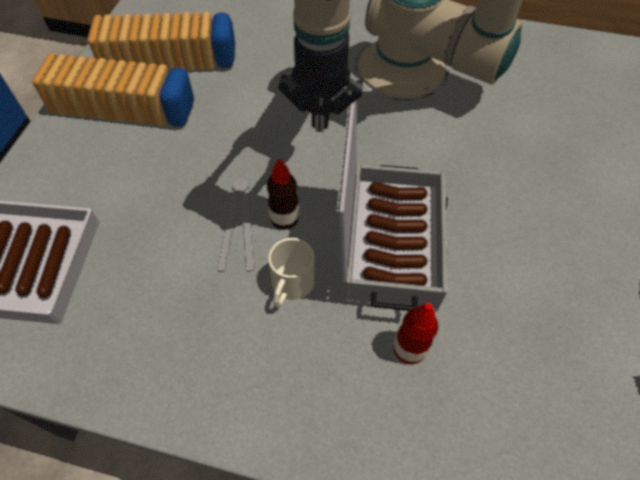

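Emit:
play_rows --plan '[[[1,0,-0.012,0,0],[1,0,-0.022,0,0],[1,0,-0.03,0,0],[1,0,-0.038,0,0],[1,0,-0.046,0,0],[1,0,-0.054,0,0],[1,0,-0.062,0,0],[1,0,-0.07,0,0],[1,0,-0.078,0,0],[1,0,-0.085,0,0]]]'

```text
clock: 3.2
position: [0.4754, -0.0027, 0.2299]
ee_rot: [0.049, 0.705, 0.049, -0.705]
contact_force: [-0.2, -1.2, -1.4]
width: 0.0002
```

```bash
cat >> h.py <<'E'
def lidangle(n,tag):
    im,d=manip.get_image(n);save(n+tag,im)
    W=cloud(n,d);L=np.stack([(W-H)@f,(W-H)@w,W[...,2]],-1)
    return L
E
python3 - <<'E'
from h import *
sh([(.035,-.05,.23),(.035,-.05,.34),(.14,-.05,.34),(.14,-.05,.205)])
im,d=manip.get_image('side');save('side3',im);np.save('side3.npy',d)
W=cloud('side',d);L=np.stack([(W-H)@f,(W-H)@w,W[...,2]],-1)
m=(L[...,1]>0.02)&(L[...,1]<.12)&(L[...,2]>.11)&(L[...,2]<.31)&(L[...,0]>-.03)&(L[...,0]<.2)
Q=L[m]
for z in np.arange(.12,.31,.02):
    q=Q[abs(Q[:,2]-z)<.005]
    if len(q): print(round(z,2),len(q),np.percentile(q[:,0],[5,50,95]).round(4))
E
```

```text
clk 3.2 pos [ 0.4754 -0.0027  0.2299] loc [ 0.0239 -0.0539  0.2299] F [-0.2  -1.19 -1.35] w 0.0002 turn 0.01 xax [ 0.e+00  1.e-04 -1.e+00]
(0.035, -0.05, 0.23) [-0.0001 -0.0111 -0.0039]
(0.035, -0.05, 0.34) [-0.1101 -0.0111 -0.0039]
(0.14, -0.05, 0.34) [-0.11   -0.1161 -0.0039]
(0.14, -0.05, 0.205) [ 0.025  -0.1161 -0.0039]
0.12 77 [-0.0005  0.0007  0.002 ]
0.14 78 [0.0043 0.0056 0.0068]
0.16 85 [0.0093 0.0106 0.0119]
0.18 83 [0.0144 0.0155 0.0165]
0.2 96 [0.0191 0.0204 0.0217]
0.22 97 [0.0241 0.0252 0.0264]
0.24 106 [0.029  0.0302 0.0314]
0.26 115 [0.0339 0.0351 0.0363]
0.28 294 [0.0393 0.0424 0.0462]
```

View pics/side3.png

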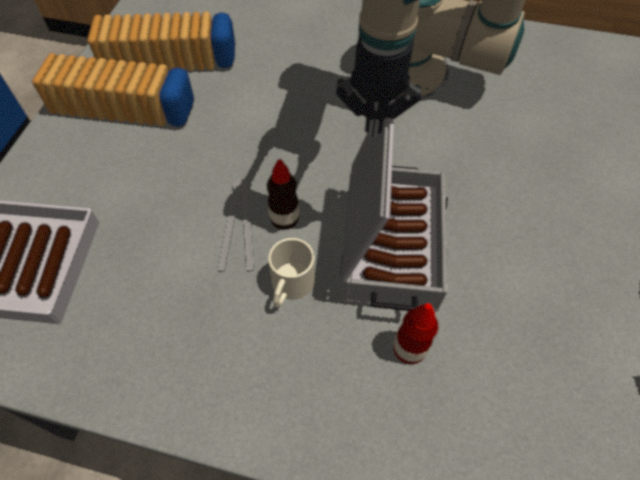

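Emit:
play_rows --plan '[[[1,0,-0.009,0,0],[1,0,-0.018,0,0],[1,0,-0.026,0,0],[1,-0.035,-0.022,0,0],[1,-0.08,-0.022,0,0],[1,-0.09,-0.05,0,0],[1,-0.09,-0.09,0,0],[1,-0.09,-0.118,0,0],[1,-0.05,-0.118,0,0],[1,-0.01,-0.116,0,0],[1,0.027,-0.111,0,0]]]'

```text
clock: 4.35
position: [0.4591, 0.11, 0.2021]
ee_rot: [0.048, 0.706, 0.051, -0.705]
contact_force: [0.2, -0.7, 0.1]
width: 0.0
```

```bash
cat >> h.py <<'E'
def look(tag,tg=[]):
    sh(tg)
    im,d=manip.get_image('side');save('side'+tag,im)
    W=cloud('side',d);L=np.stack([(W-H)@f,(W-H)@w,W[...,2]],-1)
    hsv=im.astype(int)
    m=(L[...,1]>0.0)&(L[...,1]<.10)&(L[...,2]>.08)&(L[...,2]<.31)&(L[...,0]>-.02)&(L[...,0]<.215)
    # lid outer face: fit line a=c+k z robustly with RANSAC
    Q=L[m][:,[0,2]];rng=np.random.default_rng(0);best=0
    for _ in range(400):
        i,j=rng.integers(len(Q),size=2);v=Q[j]-Q[i];l=np.linalg.norm(v)
        if l<.05: continue
        nn=np.array([-v[1],v[0]])/l;r=abs((Q-Q[i])@nn);c=(r<.003).sum()
        if c>best: best=c;I=r<.003
    q=Q[I];c=q.mean(0);v=np.linalg.svd(q-c,full_matrices=False)[2][0]
    v*=np.sign(v[1]) if abs(v[1])>1e-3 else 1
    s=(q-c)@v
    print('theta',np.arctan2(v[1],v[0]).round(3),'n',best,len(Q),'top end',(c+v*np.percentile(s,99)).round(4),'low end',(c+v*np.percentile(s,1)).round(4))
E
python3 - <<'E'
from h import *
look('4')
E
```

```text
clk 4.35 pos [0.4591 0.11   0.2021] loc [ 0.1378 -0.0544  0.2021] F [ 0.22 -0.74  0.07] w 0.0 turn 0.13 xax [ 3.0e-04  3.2e-03 -1.0e+00]
theta 1.048 n 3712 4240 top end [0.0964 0.2729] low end [-0.005   0.0968]
```

View pics/side4.png

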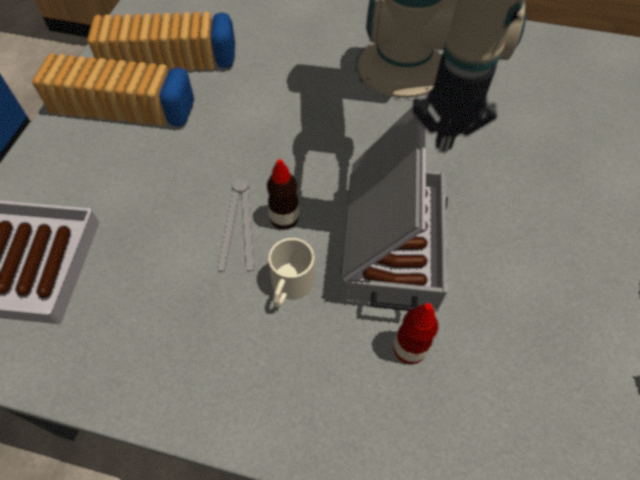

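Emit:
play_rows --plan '[[[1,0,0.002,0,0.1],[1,0,0.002,0,0.1],[1,0,0.002,0,0.1],[1,0,0.002,0,0.1],[1,0,0.002,0,0.1],[1,0,0.002,0,0.1],[1,0,0.002,0,0.1]]]'

```text
clock: 5.1
position: [0.4553, 0.107, 0.1964]
ee_rot: [-0.047, -0.701, -0.05, 0.709]
contact_force: [-0.1, 2.4, 0.6]
width: -0.0001
```

```bash
python3 - <<'E'
from h import *
look('5')
E
```

```text
clk 5.1 pos [0.4553 0.107  0.1964] loc [ 0.1354 -0.0587  0.1964] F [-0.06  2.37  0.62] w -0.0001 turn -0.03 xax [-0.0113  0.0022 -0.9999]
theta 0.955 n 4194 4786 top end [0.1125 0.2628] low end [-0.0042  0.0977]
```

View pics/side5.png

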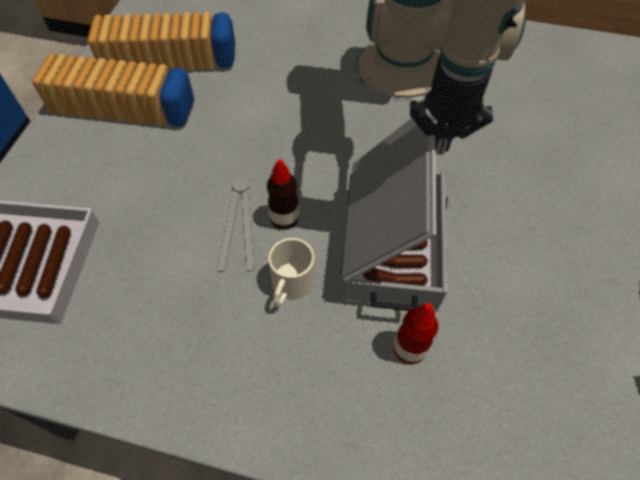

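```bash
python3 - <<'E'
from h import *
s=manip.get_state();print(s['qpos'].round(3),s['qd'].round(3),s['effort'].round(2),s['position'],s['contact_force'],s['clock'])
sh([(.135,-.055,.20)])
E
```

```text
[0.079 0.125 1.725 0.003 1.302 1.512] [ 0.001  0.001  0.002 -0.003 -0.001  0.001] [-9.700e-01 -3.102e+01 -2.284e+01 -6.500e-01  3.000e-01  1.000e-02] [0.45528055 0.10701633 0.19636135] [0.08883738 1.63488953 2.95592955] 5.15
clk 5.15 pos [0.4553 0.107  0.1964] loc [ 0.1354 -0.0587  0.1964] F [0.09 1.63 2.96] w -0.0001 turn -0.02 xax [-0.0114  0.0022 -0.9999]
(0.135, -0.055, 0.2) [-0.0037  0.0004 -0.0036]
```

```bash
cat >> h.py <<'E'
def plan(th0,th1,n,off=.017,dz=.029,b=-.057,pre=0):
    s=manip.get_state();Rm=rot(s['ee_rot']);p=s['position']
    rows=[]
    for k in range(1,n+1):
        th=th0+(th1-th0)*k/n
        t=toW(.205*np.cos(th)+off-pre,b,.205*np.sin(th)+dz)
        rows.append([1]+list((Rm.T@(t-p)).round(4)))
    for r in rows: print([float(v) for v in r])
    print('turn',turn_needed(Rm).round(2))
E
python3 - <<'E'
from h import *
plan(.955,.75,12)
E
```

```text
[1.0, 0.0021, -0.0029, -0.0017]
[1.0, 0.0042, -0.0057, -0.0017]
[1.0, 0.0063, -0.0084, -0.0017]
[1.0, 0.0085, -0.0112, -0.0018]
[1.0, 0.0108, -0.0139, -0.0018]
[1.0, 0.0131, -0.0165, -0.0018]
[1.0, 0.0154, -0.0191, -0.0018]
[1.0, 0.0178, -0.0217, -0.0019]
[1.0, 0.0202, -0.0242, -0.0019]
[1.0, 0.0227, -0.0267, -0.0019]
[1.0, 0.0252, -0.0291, -0.0019]
[1.0, 0.0277, -0.0315, -0.002]
turn -0.02
```

Emit:
play_rows --plan '[[[1,0,0,0,0],[1,0,0,0,0],[1,0,0,0,0],[1,0,0,0,0],[1,0.002,-0.003,0,0],[1,0.004,-0.006,0,0],[1,0.006,-0.008,-0.001,0],[1,0.008,-0.011,-0.002,0],[1,0.011,-0.014,-0.002,0],[1,0.013,-0.016,-0.002,0],[1,0.015,-0.019,-0.002,0]]]'

```text
clock: 6.25
position: [0.4545, 0.1263, 0.1812]
ee_rot: [-0.048, -0.701, -0.05, 0.709]
contact_force: [1.0, 0.7, -0.2]
width: -0.0001
```

```bash
python3 - <<'E'
from h import *
look('6')
plan(.84,.66,12)
E
```

```text
clk 6.25 pos [0.4545 0.1263 0.1812] loc [ 0.1546 -0.0568  0.1812] F [ 1.02  0.66 -0.15] w -0.0001 turn -0.02 xax [-0.0114  0.002  -0.9999]
theta 0.839 n 4750 5261 top end [0.1314 0.2482] low end [-0.0037  0.098 ]
[1.0, 0.0013, -0.0011, 0.0]
[1.0, 0.0034, -0.0033, 0.0]
[1.0, 0.0056, -0.0055, -0.0]
[1.0, 0.0078, -0.0077, -0.0]
[1.0, 0.01, -0.0098, -0.0001]
[1.0, 0.0122, -0.0119, -0.0001]
[1.0, 0.0145, -0.014, -0.0001]
[1.0, 0.0168, -0.016, -0.0001]
[1.0, 0.0191, -0.018, -0.0002]
[1.0, 0.0215, -0.02, -0.0002]
[1.0, 0.0239, -0.0219, -0.0002]
[1.0, 0.0263, -0.0238, -0.0002]
turn -0.01
```

Emit:
play_rows --plan '[[[1,0.001,-0.001,0,0],[1,0.003,-0.003,0,0],[1,0.0055,-0.0055,0,0],[1,0.008,-0.0075,0,0],[1,0.01,-0.01,0,0],[1,0.012,-0.012,0,0],[1,0.0145,-0.014,0,0],[1,0.017,-0.016,0,0],[1,0.019,-0.018,0,0],[1,0.0215,-0.02,0,0],[1,0.024,-0.022,0,0],[1,0.026,-0.024,0,0]]]'

```text
clock: 7.5
position: [0.4509, 0.1511, 0.155]
ee_rot: [-0.047, -0.702, -0.05, 0.709]
contact_force: [0.2, 3.8, 2.2]
width: 0.0001
```

```bash
python3 - <<'E'
from h import *
look('7')
s=manip.get_state();print('model theta',np.arccos((loc(s['position'])[0]-.017)/.205))
plan(.66,.47,12)
E
```

```text
clk 7.5 pos [0.4509 0.1511 0.155 ] loc [ 0.1796 -0.0569  0.155 ] F [0.16 3.79 2.19] w 0.0001 turn -0.02 xax [-0.0112  0.0032 -0.9999]
theta 0.662 n 5320 5793 top end [0.1542 0.2211] low end [-0.0028  0.0986]
model theta 0.6523916215456239
[1.0, 0.0025, -0.001, -0.0]
[1.0, 0.0052, -0.003, -0.0001]
[1.0, 0.0078, -0.0048, -0.0001]
[1.0, 0.0105, -0.0067, -0.0001]
[1.0, 0.0132, -0.0085, -0.0002]
[1.0, 0.0159, -0.0102, -0.0002]
[1.0, 0.0187, -0.0119, -0.0002]
[1.0, 0.0215, -0.0136, -0.0003]
[1.0, 0.0243, -0.0152, -0.0003]
[1.0, 0.0271, -0.0167, -0.0003]
[1.0, 0.03, -0.0183, -0.0003]
[1.0, 0.0329, -0.0197, -0.0004]
turn -0.01
```

View pics/side7.png

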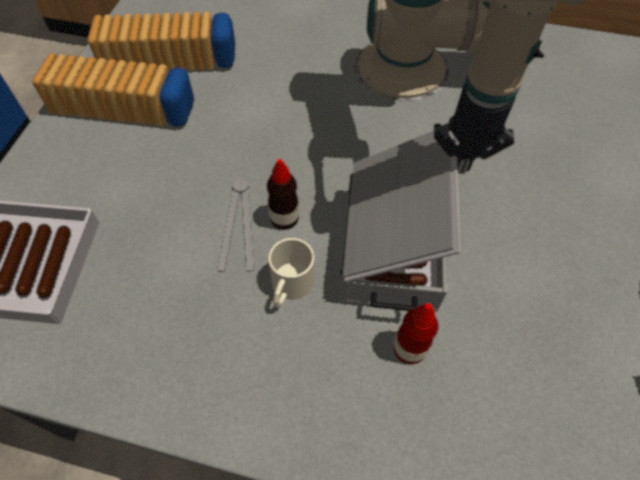

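Emit:
play_rows --plan '[[[1,0.002,-0.001,0,0],[1,0.004,-0.0025,0,0],[1,0.0065,-0.004,0,0],[1,0.0085,-0.0055,0,0],[1,0.011,-0.007,0,0],[1,0.013,-0.0085,0,0],[1,0.0155,-0.01,0,0],[1,0.018,-0.0115,0,0],[1,0.0205,-0.013,0,0],[1,0.023,-0.0145,0,0],[1,0.0255,-0.016,0,0],[1,0.028,-0.0172,0,0]]]'

```text
clock: 8.75
position: [0.4482, 0.1703, 0.1269]
ee_rot: [-0.046, -0.702, -0.051, 0.709]
contact_force: [-0.7, 8.5, 4.6]
width: -0.0003
```

```bash
python3 - <<'E'
from h import *
look('8')
s=manip.get_state();print('model theta',np.arccos((loc(s['position'])[0]-.017)/.205))
plan(.5,.36,12)
E
```

```text
clk 8.75 pos [0.4482 0.1703 0.1269] loc [ 0.199  -0.057   0.1269] F [-0.73  8.53  4.64] w -0.0003 turn -0.05 xax [-0.011   0.0068 -0.9999]
theta 0.498 n 5654 6088 top end [0.1719 0.1936] low end [-0.0021  0.099 ]
model theta 0.4761188154921444
[1.0, 0.0014, 0.0012, -0.0]
[1.0, 0.0035, 0.0001, -0.0001]
[1.0, 0.0056, -0.001, -0.0001]
[1.0, 0.0078, -0.002, -0.0001]
[1.0, 0.0099, -0.003, -0.0001]
[1.0, 0.0121, -0.004, -0.0001]
[1.0, 0.0143, -0.005, -0.0002]
[1.0, 0.0165, -0.0059, -0.0002]
[1.0, 0.0187, -0.0068, -0.0002]
[1.0, 0.0209, -0.0077, -0.0002]
[1.0, 0.0232, -0.0086, -0.0002]
[1.0, 0.0254, -0.0094, -0.0003]
turn -0.05
```

Emit:
play_rows --plan '[[[1,0,-0.001,0,0],[1,0,-0.002,0,0],[1,0.001,-0.003,0,0],[1,0.003,-0.004,0,0],[1,0.005,-0.005,0,0],[1,0.007,-0.006,0,0],[1,0.009,-0.007,0,0],[1,0.011,-0.008,0,0],[1,0.013,-0.009,0,0],[1,0.015,-0.01,0,0]]]'

```text
clock: 9.8
position: [0.4467, 0.1806, 0.1115]
ee_rot: [-0.046, -0.702, -0.051, 0.709]
contact_force: [-1.1, 0.8, -1.2]
width: -0.0001
```

```bash
python3 - <<'E'
from h import *
look('9')
s=manip.get_state();print('model theta',(loc(s['position'])[0]-.017)/.205)
E
```

```text
clk 9.8 pos [0.4467 0.1806 0.1115] loc [ 0.2095 -0.0571  0.1115] F [-1.15  0.75 -1.16] w -0.0001 turn -0.05 xax [-0.0111  0.0071 -0.9999]
theta 0.367 n 5734 6173 top end [0.1832 0.1706] low end [-0.0016  0.0995]
model theta 0.94
```

Emit:
play_rows --plan '[[[1,0.001,-0.0008,0,0],[1,0.0025,-0.0016,0,0],[1,0.004,-0.0023,0,0],[1,0.0055,-0.0029,0,0],[1,0.007,-0.0034,0,0],[1,0.0085,-0.0038,0,0],[1,0.01,-0.0042,0,0]]]'

```text
clock: 10.55
position: [0.4458, 0.1852, 0.1011]
ee_rot: [-0.045, -0.702, -0.051, 0.709]
contact_force: [-0.6, 2.5, -0.9]
width: -0.0
```

```bash
python3 - <<'E'
from h import *
look('10')
E
```

```text
clk 10.55 pos [0.4458 0.1852 0.1011] loc [ 0.2141 -0.0573  0.1011] F [-0.64  2.48 -0.93] w -0.0 turn -0.05 xax [-0.0115  0.0075 -0.9999]
theta 0.297 n 5767 6179 top end [0.1882 0.1576] low end [-0.0011  0.0997]
```

Emit:
play_rows --plan '[[[1,0.0015,-0.0005,0,0],[1,0.003,-0.001,0,0],[1,0.0045,-0.0015,0,0],[1,0.006,-0.002,0,0],[1,0.0075,-0.0024,0,0],[1,0.009,-0.0028,0,0],[1,0.0105,-0.0032,0,0]]]'

```text
clock: 11.3
position: [0.4452, 0.1885, 0.0903]
ee_rot: [-0.045, -0.701, -0.051, 0.709]
contact_force: [-0.3, 1.3, -1.3]
width: 0.0001
```

```bash
python3 - <<'E'
from h import *
look('11')
E
```

```text
clk 11.3 pos [0.4452 0.1885 0.0903] loc [ 0.2175 -0.0575  0.0903] F [-0.26  1.29 -1.25] w 0.0001 turn -0.05 xax [-0.0117  0.0076 -0.9999]
theta 0.234 n 5741 6165 top end [0.1915 0.1458] low end [-0.0008  0.1   ]
```

Emit:
play_rows --plan '[[[1,0.0015,-0.0004,0,0],[1,0.003,-0.0008,0,0],[1,0.0045,-0.0011,0,0],[1,0.006,-0.0014,0,0],[1,0.0075,-0.0017,0,0],[1,0.009,-0.0019,0,0],[1,0.0105,-0.0021,0,0]]]'

```text
clock: 12.05
position: [0.4447, 0.1909, 0.0795]
ee_rot: [-0.045, -0.701, -0.051, 0.709]
contact_force: [0.1, 1.7, -1.5]
width: 0.0001
```

```bash
python3 - <<'E'
from h import *
look('12')
E
```

```text
clk 12.05 pos [0.4447 0.1909 0.0795] loc [ 0.2199 -0.0576  0.0795] F [ 0.07  1.7  -1.47] w 0.0001 turn -0.06 xax [-0.0119  0.0079 -0.9999]
theta 0.174 n 5739 6143 top end [0.1954 0.1346] low end [-0.0004  0.1003]
```

Emit:
play_rows --plan '[[[1,0.0015,-0.0003,0,0],[1,0.003,-0.0006,0,0],[1,0.0045,-0.0008,0,0],[1,0.006,-0.001,0,0],[1,0.0075,-0.0012,0,0],[1,0.009,-0.0013,0,0],[1,0.0105,-0.0014,0,0]]]'

```text
clock: 12.8
position: [0.4444, 0.1925, 0.0688]
ee_rot: [-0.045, -0.701, -0.052, 0.709]
contact_force: [-0.0, 1.6, -1.1]
width: -0.0001
```

```bash
python3 - <<'E'
from h import *
look('13')
E
```

```text
clk 12.8 pos [0.4444 0.1925 0.0688] loc [ 0.2216 -0.0577  0.0688] F [-0.05  1.59 -1.09] w -0.0001 turn -0.07 xax [-0.0119  0.0082 -0.9999]
theta 0.12 n 5691 6112 top end [0.1967 0.124 ] low end [-0.0002  0.1004]
```

Emit:
play_rows --plan '[[[1,0.0015,-0.0002,0,0],[1,0.003,-0.0004,0,0],[1,0.0045,-0.0005,0,0],[1,0.006,-0.0006,0,0],[1,0.0075,-0.0007,0,0],[1,0.009,-0.0008,0,0],[1,0.0105,-0.0008,0,0],[1,0.012,-0.0008,0,0]]]'

```text
clock: 13.65
position: [0.4442, 0.1937, 0.0565]
ee_rot: [-0.045, -0.701, -0.052, 0.709]
contact_force: [-0.0, 3.9, -1.0]
width: 0.0003
```

```bash
python3 - <<'E'
from h import *
look('14')
E
```

```text
clk 13.65 pos [0.4442 0.1937 0.0565] loc [ 0.2227 -0.0577  0.0565] F [-0.01  3.91 -1.  ] w 0.0003 turn -0.08 xax [-0.0119  0.0087 -0.9999]
theta 0.059 n 5595 6010 top end [0.1983 0.1122] low end [0.0003 0.1006]
```

Emit:
play_rows --plan '[[[1,0.0013,-0.0001,0,0],[1,0.0026,-0.0002,0,0],[1,0.0039,-0.0003,0,0],[1,0.0052,-0.0003,0,0],[1,0.0065,-0.0004,0,0],[1,0.0078,-0.0004,0,0],[1,0.0091,-0.0004,0,0],[1,0.0104,-0.0004,0,0],[1,0.0117,-0.0004,0,0],[1,0.0125,-0.0004,0,0]]]'

```text
clock: 14.7
position: [0.4443, 0.1942, 0.0439]
ee_rot: [-0.045, -0.702, -0.052, 0.709]
contact_force: [-0.6, 1.9, 1.3]
width: -0.0001
```

```bash
python3 - <<'E'
from h import *
look('15')
E
```

```text
clk 14.7 pos [0.4443 0.1942 0.0439] loc [ 0.2233 -0.0576  0.0439] F [-0.61  1.95  1.33] w -0.0001 turn -0.07 xax [-0.0113  0.0088 -0.9999]
theta 0.001 n 5543 5938 top end [0.1989 0.1009] low end [0.001  0.1007]
```

View pics/side15.png

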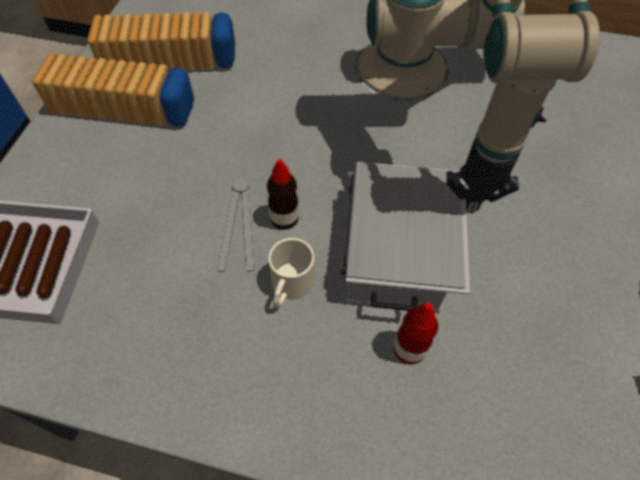

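Emit:
play_rows --plan '[[[1,0,-0.005,0,0],[1,0,-0.015,0,0],[1,0,-0.03,0,0],[1,0,-0.05,0,0],[1,0,-0.075,0,0],[1,-0.02,-0.1,0,0],[1,-0.05,-0.11,0,0],[1,-0.09,-0.115,0,0],[1,-0.12,-0.115,0,0],[1,-0.12,-0.115,0,0],[1,-0.12,-0.115,0,0]]]'

```text
clock: 15.85
position: [0.4298, 0.3076, 0.1653]
ee_rot: [-0.045, -0.702, -0.052, 0.709]
contact_force: [0.0, -0.4, 0.1]
width: 0.0002
```

```bash
python3 - <<'E'
from h import *
look('16')
im,d=manip.get_image('top');save('top16',im)
C=cloud('side',manip.get_image('side')[1])
for k,(u,v) in dict(bb=(281,168),ba=(428,310),mughandle=(278,298),tong=(240,187)).items(): print(k,C[v,u].round(3))
E
```

```text
clk 15.85 pos [0.4298 0.3076 0.1653] loc [ 0.3375 -0.0563  0.1653] F [ 0.04 -0.44  0.1 ] w 0.0002 turn -0.04 xax [-0.0104  0.009  -0.9999]
theta 0.0 n 5519 5934 top end [0.1993 0.1008] low end [0.0007 0.1007]
bb [ 0.513 -0.149  0.169]
ba [0.719 0.136 0.173]
mughandle [ 0.708 -0.103  0.064]
tong [ 0.461 -0.262  0.013]
```

View pics/side16.png

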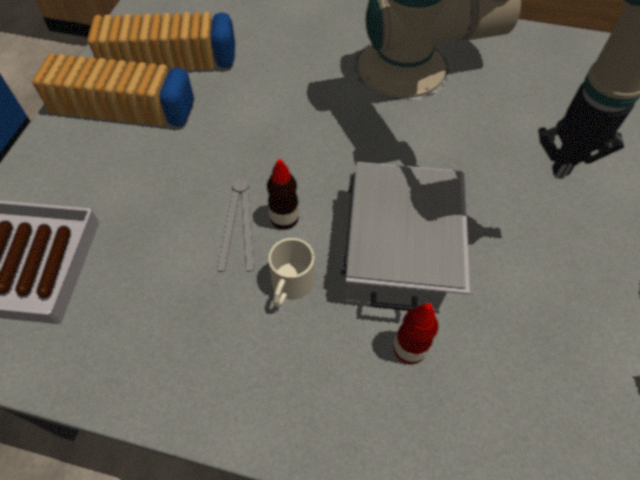

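The lid is shut, with its corners near (358,165) and (468,292). The gripper is clear at about (575,150), and the bottles, mug and tongs are at the same pixels as before. I am handing in.

```bash
python3 -c "
from rig import manip
print(manip.sign_off())"
```

```text
the job is handed in; nothing more can be done
None
```

The lid is fully shut and was lowered under control the whole way. The gripper is clear, and I handed the job in at about 16 s of the 58 s allowed.

- **Tipping and catching:** I tipped the lid forward from behind with the shut fingers, then went over its free edge. The outer back of a finger caught it at about 0.95 rad, and I held it there briefly before lowering.
- **Lowering:** The finger followed the edge down at roughly 0.07 to 0.16 rad/s, checked by camera after every step. The tool can only point straight down here, so it met the underside at its free edge and never reached under the lip. In the last stretch friction and a light forward contact carried the lid.
- **Last checks:** The lid measured 0.000 rad with its top level at 0.101 m. The contact force was back to its no-contact reading. Both bottles, the mug and the tongs were within about 4 mm of where they started, which is about the camera's accuracy.

Two things did not agree with what I expected:

- **Finger length:** The fingers seem to end about 35 mm short of the stated TCP, so I allowed for that.
- **Contact force:** It rose briefly to about 9 N near 0.5 rad, because the finger was dragging the lid slightly. I eased it forward and it then stayed under about 5 N at the step-end readings.

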